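# Stir the bead bath and hold in its recessed reset

### The job

The dry bead bath has tripped on a hot spot: take the stirring rod from its stand and stir the metal beads all round in the bath's well until most of them lie more than a bead's width from where they were, keeping them all in the well. Then reach the rod's tip down through the small round hole in the bath's top and hold the recessed reset plunger pressed down: finish while still gripping the rod and holding the plunger in, and do not disturb the timer, beaker, tape and bottle standing about.

Things in the scene. Friction and masses are not known exactly. Their poses are not given: they have to be found in the camera images.
- bath: Dry bead bath: white box 150 (its x) x 250 (its y) x 70 mm high, fixed, level. Origin: centre of its underside, on the worktop; z up. In its top: an open round well, centre x 0, y +58 mm; the reset hole, centre x -30, y -70 mm; a dark display strip and two flat white oblong keys (4 mm high), not needed.
- well_mouth (a point): Centre of the well's mouth, 73 mm above the worktop, level with the steel rim (77 mm outside, 3 mm high). The well is a straight round hole of 68 mm inside diameter; its flat floor lies 20 mm above the worktop (53 mm below this point).
- reset_hole (a point): Centre of the mouth of the reset hole, 72 mm above the worktop, in the top of the bath: a vertical round hole of 18 mm diameter with a 2 mm high black collar (25 mm outside). The plunger of the reset button stands concentric in it, its top 27.5 mm below this point when not pressed. Fingers do not fit in.
- plunger_top (a point): Centre of the top face of the recessed reset plunger, a grey disc of 14 mm diameter; it moves down with the plunger.
- plunger (a joint): How far the reset plunger is pressed down, m: 0 released, 0.006 at its stop. A spring brings it back: about 1.1 N starts it, about 4.4 N brings it to the stop.
- stand: Grey block 70 x 70 mm, 50 mm high, on an 84 mm square black foot, fixed to the worktop. Origin: centre of its underside. In the middle of its top is a vertical round socket of 13 mm diameter, floor 6 mm above the worktop, in which the rod stands.
- rod: Stirring rod, 159 mm long, about 60 g, standing loosely upright in the stand (leans up to 0.07 rad). Below: steel shank, 10 mm diameter, blunt tip. Top: white square handle 16 x 16 mm, 54 mm long (from 105 to 159 mm above the tip), flats along the rod's x and y. Origin: the tip's end; z runs up the rod to the handle.
- rod_tip (a point): The lower end of the rod, on its axis.
- rod_grip (a point): Middle of the rod's white handle, 132 mm above the tip, on its axis: the place to grip.
- timer: Bystander: white countdown timer, 72 x 72 x 18 mm, lying loose on the right. Origin: centre of its underside.
- beaker: Bystander: small empty glass beaker, 62 x 54 x 70 mm, standing loose behind. Origin: centre of its underside.
- tape: Bystander: roll of label tape, 100 mm across and 25 mm high, lying loose. Origin: centre of its underside.
- bottle: Bystander: white capped plastic bottle, 58 mm across, 108 mm high, standing loose on the right. Origin: centre of its underside.
- bead_0: One of six like aluminium beads, a round pellet 16 mm across and 13 mm high, 12 g, loose on the floor of the well; they start spread round the wall in one layer, the well's middle clear for 12 mm round its centre. A rod carried round with its axis 10 to 16 mm from the wall pushes them along; farther in they slip past it. Origin: centre of its underside.
- bead_1: One of six like aluminium beads, a round pellet 16 mm across and 13 mm high, 12 g, loose on the floor of the well; they start spread round the wall in one layer, the well's middle clear for 12 mm round its centre. A rod carried round with its axis 10 to 16 mm from the wall pushes them along; farther in they slip past it. Origin: centre of its underside.
- bead_2: One of six like aluminium beads, a round pellet 16 mm across and 13 mm high, 12 g, loose on the floor of the well; they start spread round the wall in one layer, the well's middle clear for 12 mm round its centre. A rod carried round with its axis 10 to 16 mm from the wall pushes them along; farther in they slip past it. Origin: centre of its underside.
- bead_3: One of six like aluminium beads, a round pellet 16 mm across and 13 mm high, 12 g, loose on the floor of the well; they start spread round the wall in one layer, the well's middle clear for 12 mm round its centre. A rod carried round with its axis 10 to 16 mm from the wall pushes them along; farther in they slip past it. Origin: centre of its underside.
- bead_4: One of six like aluminium beads, a round pellet 16 mm across and 13 mm high, 12 g, loose on the floor of the well; they start spread round the wall in one layer, the well's middle clear for 12 mm round its centre. A rod carried round with its axis 10 to 16 mm from the wall pushes them along; farther in they slip past it. Origin: centre of its underside.
- bead_5: One of six like aluminium beads, a round pellet 16 mm across and 13 mm high, 12 g, loose on the floor of the well; they start spread round the wall in one layer, the well's middle clear for 12 mm round its centre. A rod carried round with its axis 10 to 16 mm from the wall pushes them along; farther in they slip past it. Origin: centre of its underside.

How it is judged:
On the way:
1. the held rod's tip is down in the well and at least four of the six beads lie more than 15 mm from where they started (horizontal distance between rod_tip and well_mouth below 0.034 m and z of rod_tip in the frame of well_mouth below -0.03 m and contact force between the fingers and rod above 2 N and (distance of each of bead_0, bead_1, bead_2, bead_3 from where it was at the start of the episode above 0.015 m or distance of each of bead_0, bead_1, bead_2, bead_4 from where it was at the start of the episode above 0.015 m or distance of each of bead_0, bead_1, bead_2, bead_5 from where it was at the start of the episode above 0.015 m or distance of each of bead_0, bead_1, bead_3, bead_4 from where it was at the start of the episode above 0.015 m or distance of each of bead_0, bead_1, bead_3, bead_5 from where it was at the start of the episode above 0.015 m or distance of each of bead_0, bead_1, bead_4, bead_5 from where it was at the start of the episode above 0.015 m or distance of each of bead_0, bead_2, bead_3, bead_4 from where it was at the start of the episode above 0.015 m or distance of each of bead_0, bead_2, bead_3, bead_5 from where it was at the start of the episode above 0.015 m or distance of each of bead_0, bead_2, bead_4, bead_5 from where it was at the start of the episode above 0.015 m or distance of each of bead_0, bead_3, bead_4, bead_5 from where it was at the start of the episode above 0.015 m or distance of each of bead_1, bead_2, bead_3, bead_4 from where it was at the start of the episode above 0.015 m or distance of each of bead_1, bead_2, bead_3, bead_5 from where it was at the start of the episode above 0.015 m or distance of each of bead_1, bead_2, bead_4, bead_5 from where it was at the start of the episode above 0.015 m or distance of each of bead_1, bead_3, bead_4, bead_5 from where it was at the start of the episode above 0.015 m or distance of each of bead_2, bead_3, bead_4, bead_5 from where it was at the start of the episode above 0.015 m)), for 0.1 s.
At the end, for the whole second after the job is handed in: The gripped rod's tip is in the reset hole, at least 25 mm deep, and presses the plunger down by more than 4 of its 6 mm (rod on plunger over 1 N, fingers on rod over 2 N), kept up through the last second; all six beads are in the well, more than 10 mm below its rim (value of joint plunger above 0.004 m and contact force between rod and plunger above 1 N and contact force between the fingers and rod above 2 N and horizontal distance between rod_tip and reset_hole below 0.009 m and z of rod_tip in the frame of reset_hole below -0.025 m and horizontal distance between each of bead_0, bead_1, bead_2, bead_3, bead_4, bead_5 and well_mouth below 0.036 m and z of each of bead_0, bead_1, bead_2, bead_3, bead_4, bead_5 in the frame of well_mouth below -0.01 m); the arm keeps its last pose, push and grip.
It fails at once if the timer is pushed more than 30 mm or tipped over (distance of timer from where it was at the start of the episode above 0.03 m or angle between timer's own z axis and vertical above 0.5 rad).
It fails at once if the beaker is pushed more than 30 mm or tipped over (distance of beaker from where it was at the start of the episode above 0.03 m or angle between beaker's own z axis and vertical above 0.5 rad).
It fails at once if the tape is pushed more than 30 mm or tipped over (distance of tape from where it was at the start of the episode above 0.03 m or angle between tape's own z axis and vertical above 0.5 rad).
It fails at once if the bottle is pushed more than 30 mm or tipped over (distance of bottle from where it was at the start of the episode above 0.03 m or angle between bottle's own z axis and vertical above 0.5 rad).
It also fails if it takes over 67 s, if anything falls off the work surface, if the arm or the gripper's body presses on something with over 40 N, if the wrist force passes 120 N, or if a joint passes its speed limit or range.

### The arm

A 7-joint arm with a two-finger parallel gripper is mounted at the origin on a cart in front of the work surface, level with it; the furniture and walls round the work are solid. World frame = base frame: x ahead of the robot, y to its left, z up, the work surface at z = 0. Lengths are in m, angles in rad, forces in N, time in s.
With the tool pointing down it reaches from about 0.425 to 0.95 m from the base axis. Payload 4.7 kg.
Tool frame: the origin (TCP) lies between the finger pads; the fingertips stand 11 mm ahead of it and the grasp point (between the pads) lies 8 mm behind it; z points along the fingers, y is the line along which they close (so a half turn about z gives the same grasp; the last joint's range is limited). The gripper opens to 85 mm and grips with 20 to 120 N. Pads are 22 mm wide; open, the fingers measure 114 mm over their backs; the gripper's body (76 mm by 85 mm) begins 54 mm behind the grasp point. The pads swing forward as they close: fully open they stand 13 mm farther back than shut.
Start: joints at [-1.143, 0.469, -0.049, 1.532, 0.024, 1.141, -0.082], TCP at [0.298, 0.606, 0.242] pointing down, gripper open.
Joint ranges: [-2.59, 2.59], [-0.33, 1.99], [-1.39, 1.29], [0.1, 2.45], [-1.04, 4.18], [0.21, 1.99], [-2.66, 2.66]. Speed limits (rad/s): [2.57, 2.57, 3.14, 3.14, 3.14, 3.14, 3.14].

### API

Orientations are given as a 3x3 rotation matrix whose columns are the frame's x, y, z axes.
In Python, from bench import manip, camrig, fingers, solver gives the robot as it stands (manip), with the cameras (camrig), the gripper (fingers) and the kinematics (solver). Calls block until the motion is done:
- manip.move_ptp(position, orientation): joint-space move of the TCP to a pose.
- manip.line_to(position, ori=None, feed=0.15): straight line of the TCP; ori=None keeps the orientation; feed is the mean speed in m/s.
- manip.goto_joints(angles): joint-space move.
- fingers.grip(opening, strength=None): finger opening in m; strength is the grip in N (None keeps the last); returns when the fingers have stopped.
- manip.sleep(seconds).
- solver.ik(position, orientation): joint angles nearest the present ones, or None.
- camrig.camera(name): name is "scene" or "top" or "wrist"; returns the picture (400x640x3 uint8, blue, green, red); there is no depth.
- camrig.camera_model(name): a dict with "K" (3x3 intrinsics, pixels), "extrinsics" (4x4, takes a point from world to camera coordinates). Camera axes: x right, y down, z forward; pixel columns grow to the right and rows downward; lengths in m; the calibration is good to about 2 mm. A picture is of the moment at which its call begins: read the wrist's pose just before it. camera_model takes no time and is no camera call; for the wrist camera it gives the pose at the moment of the call.
A pose or a line that the arm cannot do raises manip.IKError and nothing moves.
- manip.job_done(): hands the job in; it is judged then, once.
Readings, each from a call of its own:
- manip.current_time_s(): time.
- manip.current_q(): joint angles.
- manip.current_qd(): joint speeds.
- manip.current_effort(): joint torques, N m.
- manip.current_tool_pos(): TCP position.
- manip.current_ee_rot(): TCP orientation.
- manip.current_wrist_force(): force on the tool from outside, world axes, zero at the start.
- manip.current_wrist_torque(): the same for the moment, N m.
- manip.current_grip_width(): finger opening in m.
- manip.current_grip_force(): force on a finger pad.
Only numpy, scipy, OpenCV 4.12 (cv2) and the standard library are available. Lean on these libraries where they do the work, as an engineer would, in place of code of your own. Each camera call takes 0.05 s, during which the arm holds its last target. There are 200 camera calls.

## Working session

There is one attempt and no reset: what is moved stays moved. The work goes in short steps, each a Python script; the robot and the scene stay as the last script left them, time stands still between calls to the robot, and variables do not carry over. Pictures are saved under pics/ and viewed, at most 10 in all, crops included, and the job is handed in when it is done.

```bash
mkdir -p pics; ls; python3 - <<'E'
from bench import manip, camrig, fingers, solver
import cv2,numpy as np
np.set_printoptions(precision=4,suppress=True)
for n in ("scene","top"):
    cv2.imwrite(f"pics/{n}1.png",camrig.camera(n)); m=camrig.camera_model(n); print(m["K"],m["extrinsics"])
print(manip.current_ee_rot(),manip.current_tool_pos(),manip.current_time_s())
E
```

```text
bench.py
pics
[[394.8829   0.     323.5787]
 [  0.     394.8829 206.4234]
 [  0.       0.       1.    ]] [[ 0.45   -0.8929 -0.0155 -0.2728]
 [-0.6769 -0.3297 -0.6581  0.4123]
 [ 0.5824  0.3067 -0.7528  0.7324]
 [ 0.      0.      0.      1.    ]]
[[368.0013   0.     325.9797]
 [  0.     368.0013 201.9932]
 [  0.       0.       1.    ]] [[ 0.0099 -0.9999  0.0102 -0.057 ]
 [-0.9939 -0.011  -0.1095  0.5435]
 [ 0.1096 -0.009  -0.9939  1.0407]
 [ 0.      0.      0.      1.    ]]
[[-0.8975  0.441  -0.0008]
 [ 0.441   0.8975 -0.0017]
 [-0.0001 -0.0018 -1.    ]] [0.2975 0.6053 0.2413] 0.1
```

View pics/top1.png

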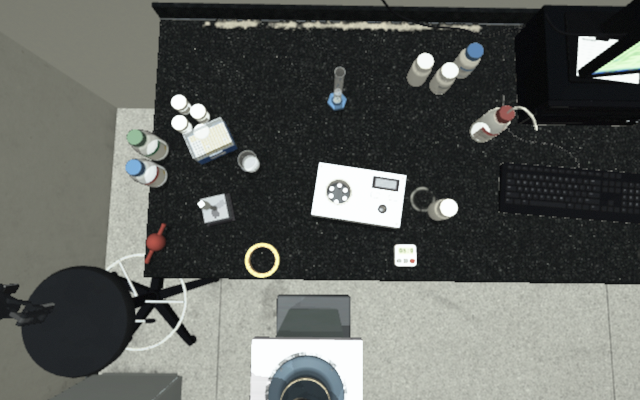

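View pics/scene1.png

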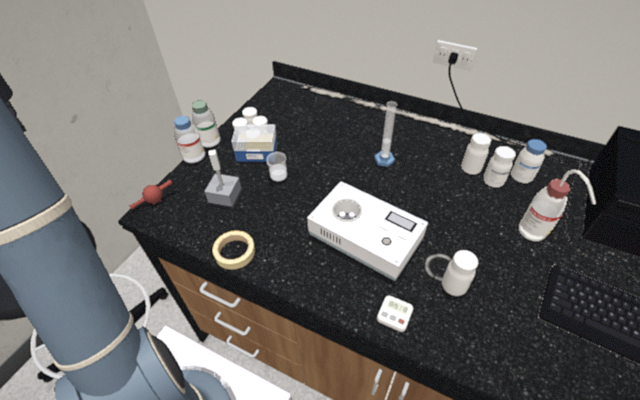

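The top view shows the bath at about (360,195), its well at (339,193), the reset hole at (383,209), and the stand at (216,208). The scene view shows the bath at about (367,230) and the stand at (223,190) with the rod leaning. I'll enlarge these.

```bash
python3 - <<'E'
import cv2,numpy as np
t=cv2.imread("pics/top1.png");s=cv2.imread("pics/scene1.png")
def c(i,x,y,w,h):
    return cv2.resize(i[y:y+h,x:x+w],(400,300),interpolation=cv2.INTER_CUBIC)
a=np.vstack([np.hstack([c(t,308,157,104,78),c(t,188,182,60,45)]),np.hstack([c(s,300,180,136,102),c(s,190,145,80,60)])])
cv2.imwrite("pics/crop1.png",a)
E
```

```text
(no output)
```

View pics/crop1.png

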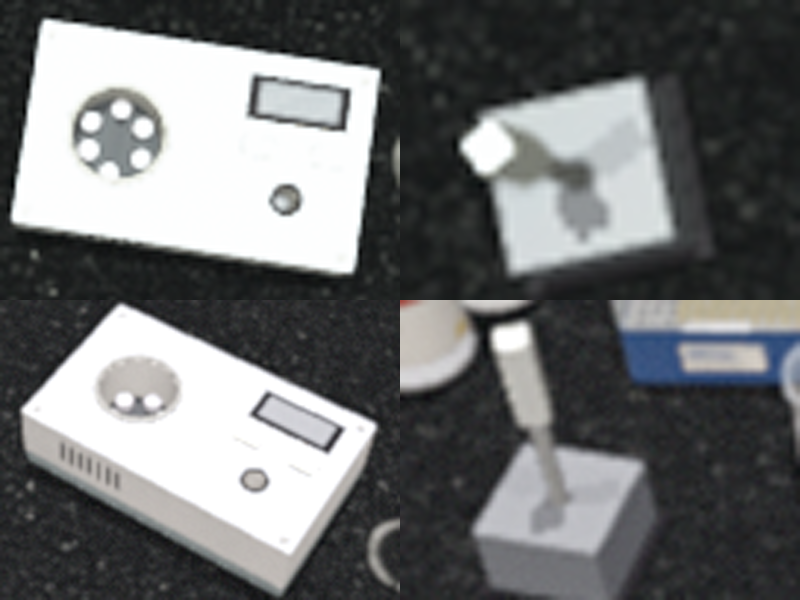

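The crop gives these positions:
- **Bath top corners** (top view): (42,18), (382,68), (355,275) and (12,223).
- **Well and hole:** well centre (119,133), hole (286,199).
- **Stand:** socket at (570,172).
- **Rod:** handle top at (488,148). The rod leans toward world +y, and its flats are about 45° to the image.

Next I'll compute the poses.

```bash
cat > h.py <<'E'
from bench import manip, camrig, fingers, solver
import cv2,numpy as np
np.set_printoptions(precision=4,suppress=True)
def pix(m,uv,z):
    K,E=m["K"],m["extrinsics"];R,t=E[:3,:3],E[:3,3];c=-R.T@t
    d=R.T@np.linalg.solve(K,np.r_[uv,1.]);return c+d*(z-c[2])/d[2]
def proj(m,p):
    q=m["extrinsics"][:3,:3]@p+m["extrinsics"][:3,3];q=m["K"]@q;return q[:2]/q[2]
def tri(ms,uvs):
    A=[];b=[]
    for m,uv in zip(ms,uvs):
        c=pix(m,uv,0.);d=pix(m,uv,.3)-c;d/=np.linalg.norm(d);P=np.eye(3)-np.outer(d,d);A.append(P);b.append(P@c)
    return np.linalg.lstsq(np.vstack(A),np.hstack(b),rcond=None)[0]
def cr(x,y,s,X,Y): return np.array([(X+.5)/s-.5+x,(Y+.5)/s-.5+y])
E
python3 - <<'E'
from h import *
T=camrig.camera_model("top");S=camrig.camera_model("scene")
bt=lambda X,Y:cr(308,157,3.846,X,Y); st=lambda X,Y:cr(188,182,6.667,X,Y)
bs=lambda X,Y:cr(300,180,2.941,X,Y); ss=lambda X,Y:cr(190,145,5,X,Y)
C=[pix(T,bt(*p),.07) for p in((42,18),(382,68),(355,275),(12,223))]
print("bath top",C,np.mean(C,0)); 
for i in range(4): print(np.linalg.norm(C[i]-C[(i+1)%4]),end=' ')
print("\nwell",pix(T,bt(119,133),.073),pix(S,bs(139,387-300),.073))
print("hole",pix(T,bt(286,199),.072),pix(S,bs(255,480-300),.072))
C2=[pix(S,bs(*p),.07) for p in((122,5),(377,130),(283,255),(22,112))];print("scene",C2,np.mean(C2,0))
for i in range(4): print(np.linalg.norm(C2[i]-C2[(i+1)%4]),end=' ')
D=[pix(T,st(*p),.05) for p in((80,110),(242,76),(276,240),(112,275))];print("\nstand",D,np.mean(D,0))
for i in range(4): print(np.linalg.norm(D[i]-D[(i+1)%4]),end=' ')
print("\nsock",pix(T,st(178,174),.05),pix(S,ss(165,197),.05))
print("htop",pix(T,st(88,148),.165),pix(S,ss(112,37),.165),tri([T,S],[st(88,148),ss(112,37)]))
H=[pix(T,st(*p),.165) for p in((88,118),(118,145),(90,175),(62,148))];print(H)
E
```

```text
bath top [array([ 0.6555, -0.0287,  0.07  ]), array([ 0.6211, -0.2793,  0.07  ]), array([ 0.4688, -0.2576,  0.07  ]), array([ 0.5038, -0.0088,  0.07  ])] [ 0.5623 -0.1436  0.07  ]
0.2529966991213294 0.1538665599886156 0.25125925532383325 0.15296880763802487 
well [ 0.5702 -0.0859  0.073 ] [ 0.5691 -0.085   0.073 ]
hole [ 0.5233 -0.2076  0.072 ] [ 0.5217 -0.2074  0.072 ]
scene [array([ 0.6539, -0.0295,  0.07  ]), array([ 0.6145, -0.2786,  0.07  ]), array([ 0.467 , -0.2508,  0.07  ]), array([ 0.5036, -0.0077,  0.07  ])] [ 0.5598 -0.1416  0.07  ]
0.2521669478417137 0.15018518411777387 0.2458658162454373 0.15192561986880287 
stand [array([0.5492, 0.3091, 0.05  ]), array([0.5646, 0.2407, 0.05  ]), array([0.4944, 0.2235, 0.05  ]), array([0.4788, 0.2923, 0.05  ])] [0.5218 0.2664 0.05  ]
0.0701555121938655 0.0722401850640892 0.07055761323411833 0.07231646371182046 
sock [0.5222 0.2662 0.05  ] [0.5216 0.2658 0.05  ]
htop [0.5212 0.2668 0.165 ] [0.5203 0.2683 0.165 ] [0.5207 0.2675 0.1649]
[array([0.5327, 0.2674, 0.165 ]), array([0.5225, 0.2555, 0.165 ]), array([0.5109, 0.2656, 0.165 ]), array([0.5211, 0.2766, 0.165 ])]
```

Both cameras agree, and the sizes check out at 250×150 and 70 mm. The rod is nearly upright at (0.521, 0.267). I'll check the IK for both grasp yaws, then look with the wrist camera from above.

```bash
cat >> h.py <<'E'
def rot(a):
    c,s=np.cos(np.deg2rad(a)),np.sin(np.deg2rad(a));return np.array([[-s,c,0],[c,s,0],[0,0,-1.]])
E
python3 - <<'E'
from h import *
for a in (50,-40,140):
    for p in ([.521,.267,.33],[.521,.267,.13],[.57,-.085,.15],[.523,-.207,.16]):
        print(a,solver.ik(p,rot(a)))
manip.move_ptp([.521,.267,.33],rot(50))
m=camrig.camera_model("wrist");im=camrig.camera("wrist")
cv2.imwrite("pics/w1.png",im);np.savez("w1.npz",**m)
print(manip.current_tool_pos(),manip.current_time_s(), proj(m,np.array([.5213,.2672,.165])),proj(m,np.array([.522,.266,.05])))
E
```

```text
50 [-0.647   0.2559  0.1271  1.6427 -0.0339  1.2452  0.3595]
50 [-0.6179  0.4435  0.0945  1.8673 -0.0548  0.8333  0.377 ]
50 [-0.2464  0.4264  0.4195  1.8874 -0.2216  0.8732  1.1558]
50 [-0.2371  0.4434  0.7101  1.9219 -0.363   0.907   1.5258]
-40 [-0.8822  0.2648  0.4253  1.6561 -0.1142  1.2454 -1.1316]
-40 [-0.8446  0.464   0.3957  1.8809 -0.2334  0.8418 -1.0282]
-40 [-0.388   0.4589  0.6145  1.8951 -0.3346  0.8909 -0.3068]
-40 [-0.3909  0.5229  0.9483  1.929  -0.5196  0.9564  0.1085]
140 [-0.4315  0.2643 -0.1435  1.6299  0.0394  1.2503  1.861 ]
140 [-0.3805  0.4549 -0.2162  1.8527  0.1261  0.8472  1.7844]
140 [-0.0143  0.4056  0.1149  1.8737 -0.0595  0.8655  2.5734]
140 [ 1.1242  0.6734 -1.1766  1.8468  0.6977  1.1113  2.1299]
[0.5201 0.269  0.3294] 1.6833 [316.1918 185.0497] [315.9197 164.0003]
```

View pics/w1.png

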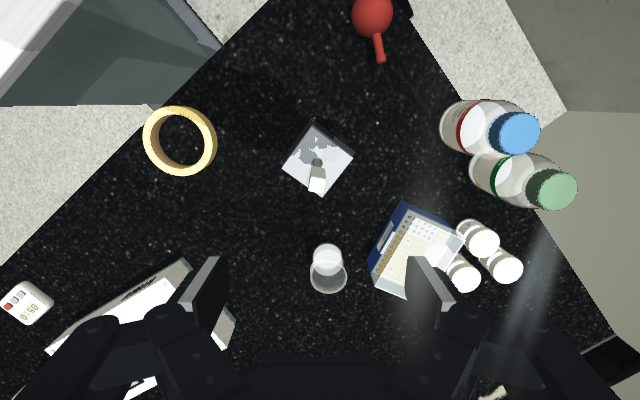

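The wrist view shows the handle top at about (318,187) and the socket at about (317,163), close to the predicted pixels. The handle's flats are nearly aligned with the gripper. I'll enlarge it to get the yaw.

```bash
python3 - <<'E'
import cv2
i=cv2.imread("pics/w1.png")[140:206,272:360]
cv2.imwrite("pics/w1c.png",cv2.resize(i,None,fx=9,fy=9,interpolation=cv2.INTER_CUBIC))
E
```

```text
(no output)
```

View pics/w1c.png

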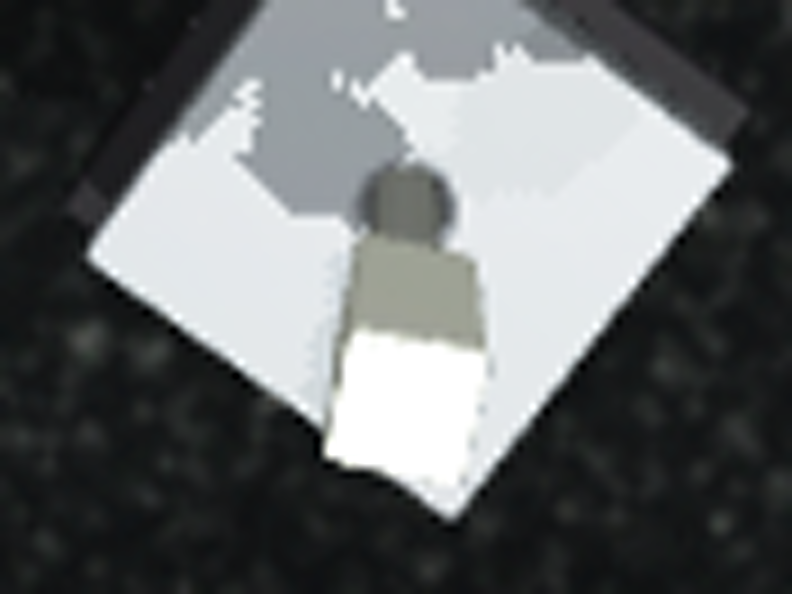

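The top face corners in the crop are (350,330), (487,352), (460,487) and (325,455), and the socket is at (408,205).

```bash
python3 - <<'E'
from h import *
m=np.load("w1.npz");f=lambda X,Y:cr(272,140,9,X,Y)
H=np.array([pix(m,f(*p),.165) for p in((350,330),(487,352),(460,487),(325,455))]);print(H.mean(0))
for i in range(4):
    d=H[(i+1)%4]-H[i];print(np.linalg.norm(d),np.rad2deg(np.arctan2(d[1],d[0]))%90)
print("sock",pix(m,f(408,205),.05))
E
```

```text
[0.5213 0.2677 0.165 ]
0.015378831415142976 40.80198088539351
0.01588958438991651 39.65387314192202
0.015623917039832288 36.28293459132644
0.014664420524990396 38.78981689568684
sock [0.5211 0.2685 0.05  ]
```

```bash
python3 - <<'E'
from h import *
R=rot(39);g=np.array([.5212,.2677,.130])
fingers.grip(.05,60)
manip.move_ptp(g+[0,0,.09],R)
manip.sleep(.3);e=manip.current_tool_pos()-(g+[0,0,.09]);print("err",e)
manip.line_to(g,feed=.08);manip.sleep(.3);e=manip.current_tool_pos()-g;print("err",e, manip.current_wrist_force())
print(fingers.grip(0.0,60),manip.current_grip_width(),manip.current_grip_force(),manip.current_wrist_force())
manip.line_to(g+[0,0,.08],feed=.08);manip.sleep(.5)
print(manip.current_tool_pos(),manip.current_grip_width(),manip.current_grip_force(),manip.current_wrist_force(),manip.current_time_s())
T=camrig.camera_model("top");S=camrig.camera_model("scene")
t=camrig.camera("top");s=camrig.camera("scene");w=camrig.camera("wrist")
np.savez("w2.npz",**camrig.camera_model("wrist"))
for n,i in(("t2",t),("s2",s),("w2",w)):cv2.imwrite(f"pics/{n}.png",i)
p=manip.current_tool_pos();tip=p+[0,0,.008-.132];print(tip,proj(S,tip),proj(T,tip),proj(camrig.camera_model("wrist"),tip))
u=proj(S,tip).astype(int);v=proj(camrig.camera_model("wrist"),tip).astype(int);v[1]=np.clip(v[1],40,360)
print(u,v)
a=cv2.resize(s[u[1]-60:u[1]+30,u[0]-30:u[0]+30],(400,600),interpolation=cv2.INTER_CUBIC)
b=cv2.resize(w[v[1]-40:v[1]+40,v[0]-27:v[0]+27],(400,600),interpolation=cv2.INTER_CUBIC)
cv2.imwrite("pics/c2.png",np.hstack([a,b]))
E
```

```text
err [0.0009 0.0004 0.0018]
err [0.0001 0.     0.0003] [ 0.465  -0.1214 -0.8711]
False 0.015481404190915937 58.361647725105286 [ 0.4673 -0.0063  1.0179]
[0.5212 0.2677 0.2099] 0.014953557223411566 58.36844623088837 [ 0.0156 -0.5041 -0.7427] 6.5667
[0.5212 0.2677 0.086 ] [219.1424 174.3983] [209.883  206.7739] [316.6908 194.6261]
[219 174] [316 194]
```

View pics/c2.png

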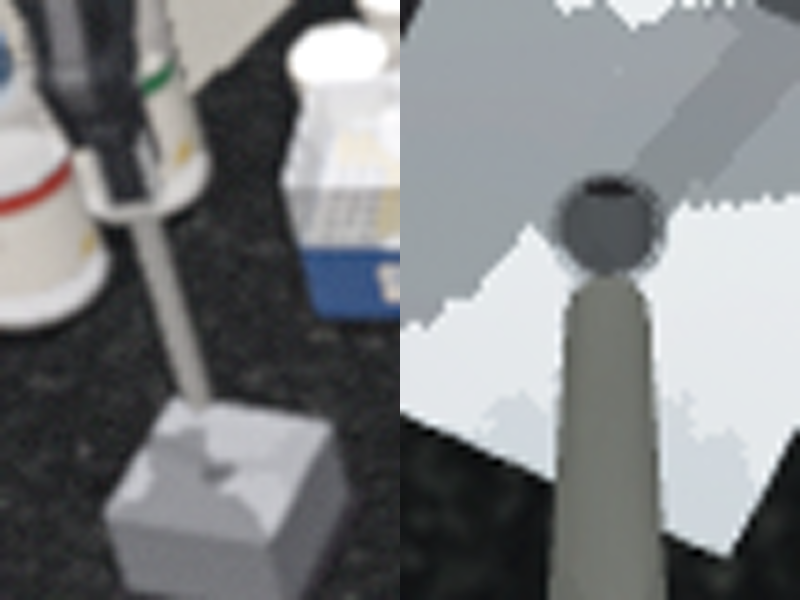

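The rod is held straight, with its tip where predicted (scene about (219,175)). Next I'll move to the well, go in at the centre, spiral out and stir.

```bash
python3 - <<'E'
from h import *
R=rot(39);W=np.array([.570,-.0858]);o=.124
cv2.imwrite("pics/wellbefore.png",camrig.camera("top"))
P=lambda xy,tz:np.r_[xy,tz+o]
manip.line_to(P([.5212,.2677],.125),feed=.15)
manip.move_ptp(P(W,.11),R);manip.sleep(.3)
print("err",manip.current_tool_pos()-P(W,.11),manip.current_time_s())
manip.line_to(P(W,.05),feed=.1)
manip.line_to(P(W,.023),feed=.03)
print(manip.current_wrist_force(),manip.current_time_s())
n=14;F=[]
for k in range(int(1.6*n)):
    r=min(.020,.006+.0025*k);a=2*np.pi*k/n
    manip.line_to(P(W+r*np.array([np.cos(a),np.sin(a)]),.023),feed=.06)
    f=manip.current_wrist_force();F.append(np.linalg.norm(f[:2]))
    if F[-1]>40: print("high",k,f);break
print(np.round(F,1),manip.current_time_s(),manip.current_tool_pos(),manip.current_grip_width(),manip.current_wrist_force())
T=camrig.camera_model("top");t=camrig.camera("top");s=camrig.camera("scene")
b=cv2.imread("pics/wellbefore.png")
c=lambda i,x,y:cv2.resize(i[y:y+48,x:x+64],(400,300),interpolation=cv2.INTER_CUBIC)
cv2.imwrite("pics/stir.png",np.vstack([np.hstack([c(b,308,168),c(t,308,168)]),np.hstack([c(s,315,185),c(s,360,160)])]))
E
```

```text
err [0.0002 0.0009 0.    ] 8.8167
[ 0.2022  0.728  -0.1484] 10.6167
[0.5 0.5 0.3 0.5 1.8 5.  5.5 5.9 3.8 4.  3.3 5.7 3.  2.3 5.2 5.3 8.1 5.7
 3.1 5.3 5.7 6.7] 16.9583 [ 0.5526 -0.084   0.148 ] 0.014958997772887105 [ 5.972   3.1161 -0.5548]
```

View pics/stir.png

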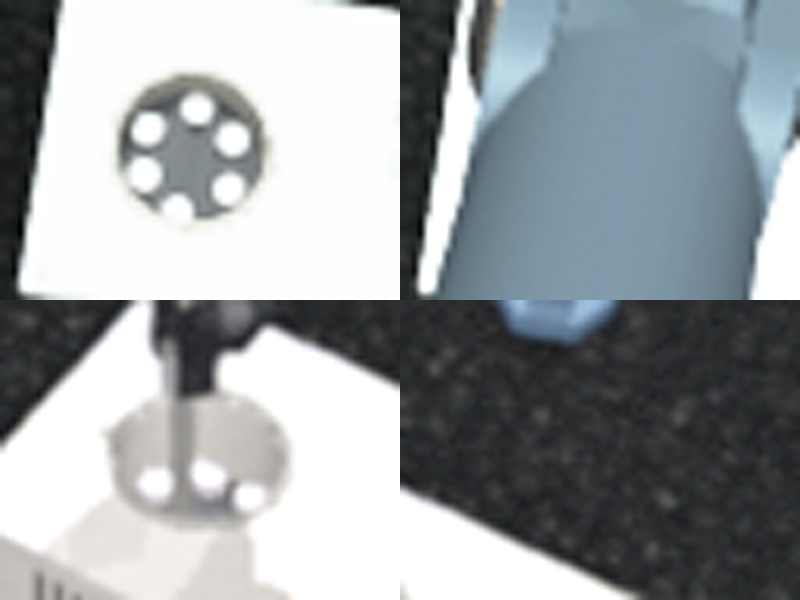

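Bead positions have clearly changed, and forces are benign at about 6 N. I'll do another turn slightly wider, leave via the centre, and move above the hole to check the beads and the hole from the wrist.

```bash
python3 - <<'E'
from h import *
R=rot(39);W=np.array([.570,-.0858]);Ho=np.array([.5227,-.208]);o=.124
P=lambda xy,tz:np.r_[xy,tz+o]
n=14;F=[]
for k in range(int(1.6*n),int(2.9*n)):
    a=2*np.pi*k/n
    manip.line_to(P(W+.0215*np.array([np.cos(a),np.sin(a)]),.023),feed=.06)
    f=manip.current_wrist_force();F.append(np.linalg.norm(f[:2]))
    if F[-1]>40: print("high",k,f);break
    if k%3==0: manip.sleep(.15)
print(np.round(F,1))
manip.line_to(P(W,.023),feed=.03);manip.sleep(.2)
manip.line_to(P(W,.11),feed=.1)
manip.move_ptp(P(Ho,.11),R);manip.sleep(.3)
print(manip.current_tool_pos()-P(Ho,.11),manip.current_time_s(),manip.current_wrist_force(),manip.current_grip_width())
m=camrig.camera_model("wrist");w=camrig.camera("wrist");t=camrig.camera("top");s=camrig.camera("scene")
np.savez("w3.npz",**m)
for k,i in(("t3",t),("s3",s),("w3",w)):cv2.imwrite(f"pics/{k}.png",i)
S=camrig.camera_model("scene");T=camrig.camera_model("top")
print(proj(m,np.r_[W,.02]),proj(m,np.r_[W,.073]),proj(m,np.r_[Ho,.072]),proj(S,np.r_[Ho,.072]),proj(T,np.r_[W,.02]))
c=lambda i,x,y,w_:cv2.resize(i[y:y+w_*3//4,x:x+w_],(400,300),interpolation=cv2.INTER_CUBIC)
cv2.imwrite("pics/v3.png",np.vstack([np.hstack([cv2.resize(w,(400,300)),c(t,308,168,64)]),np.hstack([c(s,315,185,64),c(s,360,225,48)])]))
E
```

```text
[9.2 5.  0.3 1.4 6.2 5.4 6.6 7.4 8.2 6.2 5.5 5.7 5.4 4.5 8.  9.4 1.  0.4]
[ 0.0005  0.0012 -0.0002] 26.475 [ 0.1852 -0.0839 -0.1305] 0.014845491822536777
[419.8157 114.2646] [438.2046 116.6145] [315.48   184.2022] [386.7783 240.6546] [337.7575 193.7635]
```

View pics/v3.png

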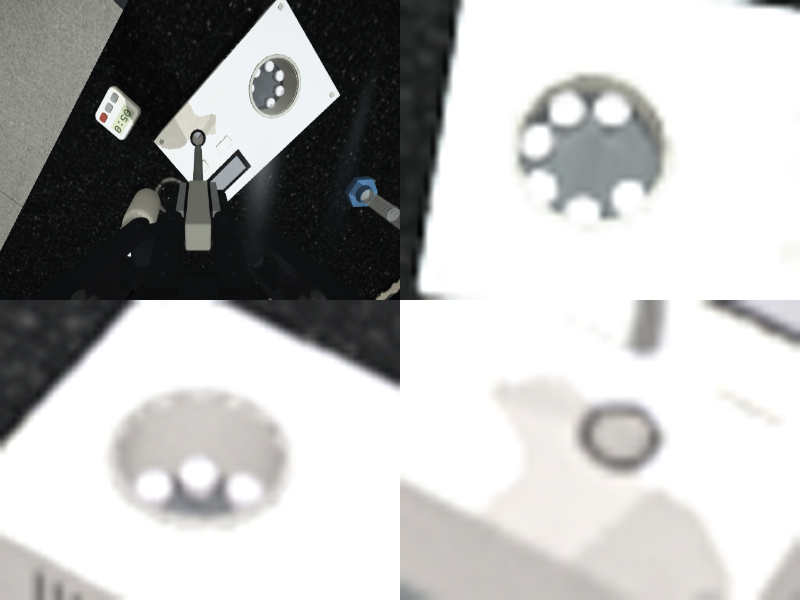

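All six beads lie in a contiguous train just ahead of where the rod last stood, so the rod carried all of them round. The well is intact, and the hole is close to where predicted (wrist about (317,184)). I'll do one enlarged check before inserting.

```bash
python3 - <<'E'
import cv2
i=cv2.imread("pics/w3.png")[165:210,287:347]
cv2.imwrite("pics/w3c.png",cv2.resize(i,None,fx=13,fy=13,interpolation=cv2.INTER_CUBIC))
E
```

```text
(no output)
```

View pics/w3c.png

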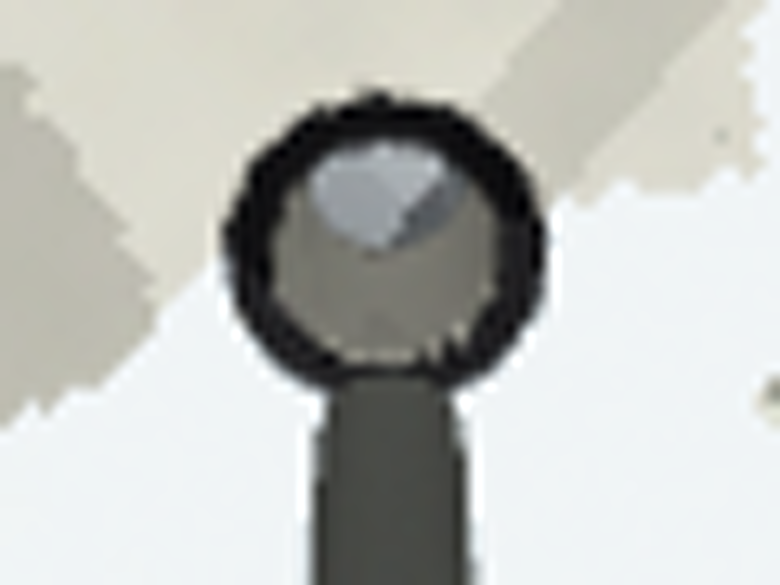

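The hole centre in the crop is at about (386,249). The tip's end has its top edge at y≈375 and is about 115 px wide, which puts the tip centre near (390,428).

```bash
python3 - <<'E'
from h import *
m=np.load("w3.npz");f=lambda X,Y:cr(287,165,13,X,Y)
print("hole",pix(m,f(386,249),.072),"tip",pix(m,f(390,428),.11), "tcp",manip.current_tool_pos())
for z in(.11,): print("tip expected px",proj(m,manip.current_tool_pos()-[0,0,.124]),f(390,428))
E
```

```text
hole [ 0.5229 -0.2071  0.072 ] tip [ 0.5247 -0.2088  0.11  ] tcp [ 0.5229 -0.2075  0.234 ]
tip expected px [315.9688 195.0988] [316.5385 197.4615]
```

```bash
python3 - <<'E'
from h import *
Q=np.array([.522,-.2067]);o=.124
P=lambda tz:np.r_[Q,tz+o]
manip.line_to(P(.10),feed=.05);manip.line_to(P(.078),feed=.05);manip.sleep(.2)
f0=manip.current_wrist_force();print(f0,manip.current_tool_pos())
for tz in (.070,.062,.054,.047,.044,.042,.041,.040,.039,.038,.037,.036):
    manip.line_to(P(tz),feed=.03);manip.sleep(.15)
    f=manip.current_wrist_force()-f0;print(tz,manip.current_tool_pos()[2]-o,f)
    if np.abs(f[:2]).max()>8 or f[2]>9: break
    if tz>.05 and f[2]>2.5: print("blocked");break
print(manip.current_tool_pos(),manip.current_grip_width(),manip.current_grip_force(),manip.current_time_s())
E
```

```text
[ 0.2599  0.3588 -0.7183] [ 0.5222 -0.2068  0.2023]
0.07 0.07007007275153312 [ 0.1547 -0.2697  0.2458]
0.062 0.06209270616912546 [-0.3592  0.0235  0.5685]
0.054 0.05406114084657848 [-0.906  -0.0392 -0.9941]
0.047 0.04708672484385584 [-0.2978 -0.7905 -0.1897]
0.044 0.04421389898691111 [ 0.3675 -0.4101  0.8863]
0.042 0.04218227170567873 [ 0.1352 -1.129   2.9674]
0.041 0.04111832076021035 [ 0.2454 -0.2032  2.7334]
0.04 0.040105018040656054 [ 1.3284 -0.3539  3.4883]
0.039 0.039074644090482696 [ 0.8376 -1.1125  4.334 ]
0.038 0.038293971539961474 [ 0.6744 -1.1347  6.5987]
0.037 0.03811071632107882 [-0.1099 -0.7704 10.9581]
[ 0.5224 -0.2069  0.1621] 0.015315634369351235 61.266703605651855 32.8
```

The spring curve matches and the stop was reached at tip z≈0.0383. I'll check it holds steady and hand in.

```bash
python3 - <<'E'
from h import *
manip.sleep(1);print(manip.current_wrist_force(),manip.current_tool_pos(),manip.current_grip_force())
print(manip.job_done())
E
```

```text
[ 0.1371 -0.3313 10.2747] [ 0.5224 -0.2069  0.1621] 61.26798391342163
the job is handed in; nothing more can be done
None
```

I stirred the beads about 2.8 turns round, with all six seen in the well afterwards, and handed the job in at about 34 s with the gripped rod holding the reset plunger at its stop (about 10 N); the 15 mm bead shift was judged from the before and after pictures, not measured bead by bead.

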